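# Turn the cutting board over on the butcher block

### The job

The small rectangular cutting board on the butcher block lies with its grooved face down. It is too wide to grip where it lies: slide it, still lying flat, out past a side of the block until you can get under it, then turn it over and leave it lying flat on top of the block with the grooved face up. Leave the steel food container and the pepper mill where they stand.

Things in the scene. Friction and masses are not known exactly. Their poses are not given: they have to be found in the camera images.
- board_center (a point): Centre (half-way up) of the board to turn over: a cream plastic slab, 200 x 140 x 12 mm, 0.3 kg, loose, flat on the block at the start, its length within 20 degrees of the block's x axis. x axis along the 200 mm, y along the 140 mm, z out of the plain face (up at the start). The other face (-z) has a darker juice groove and must end on top. The round cream board on the worktop is not meant.
- block: Butcher block under the board: a fixed square wooden block, 300 x 300 mm and 100 mm high, with upright sides. Origin at the centre of its underside (worktop level); its top is at z = +100 mm; its x and y axes are square to its sides, which lie at +-150 mm. No rim. The worktop round it is clear for 20 mm or more. A round board and a mug beyond it do not matter.
- pan: Open stainless-steel food container, 188 x 120 mm over its rim, 65 mm high, 0.5 kg, loose on the worktop to the left or right of the block; origin at the centre of its underside, z up, x along its length. A bystander: leave it where it is.
- mill: Turned dark-wood pepper mill, 60 mm across the foot, 180 mm tall, 0.3 kg, loose on the worktop on the other side of the block from the container; origin at the centre of its underside, z up. A bystander: leave it where it is.
Mind the look-alikes: they are no part of the job. Leave any green or orange look-alike of the part that bears board_center alone.

How it is judged:
On the way:
1. the board, still lying flat plain face up on the block, projects about 15 mm or more past a side of the block ((y of board_center in the frame of block above 0.095 m or y of board_center in the frame of block below -0.095 m or x of board_center in the frame of block above 0.065 m or x of board_center in the frame of block below -0.065 m) and angle between board_center's own z axis and vertical below 0.17 rad and height (world z) of board_center between 0.098 and 0.118 m), for 0.1 s.
At the end, for the whole second after the job is handed in: The board lies still on top of the block, its centre over the block and at lying height (about 106 mm above the worktop, within 10 mm), grooved face up, level within 10 degrees (angle between board_center's own z axis and vertical above 2.967 rad and height (world z) of board_center between 0.096 and 0.118 m and x of board_center in the frame of block between -0.15 and 0.15 m and y of board_center in the frame of block between -0.15 and 0.15 m and linear speed of board below 0.02 m/s); the robot touches nothing.
It fails at once if the steel food container is pushed more than 30 mm (distance of pan from where it was at the start of the episode above 0.03 m).
It fails at once if the pepper mill is pushed more than 30 mm or knocked over (distance of mill from where it was at the start of the episode above 0.03 m or angle between mill's own z axis and vertical above 0.5 rad).
It also fails if it takes over 58 s, if anything falls off the work surface, if the arm or the gripper's body presses on something with over 40 N, if the wrist force passes 120 N, or if a joint passes its speed limit or range.

### The arm

A 6-joint arm with a two-finger parallel gripper is mounted at the origin on the work surface. World frame = base frame: x ahead of the robot, y to its left, z up, the work surface at z = 0. Lengths are in m, angles in rad, forces in N, time in s.
With the tool pointing down it reaches from about 0.25 to 0.8 m from the base axis. Payload 3.9 kg.
Tool frame: the origin (TCP) lies midway between the tips of the shut fingers; the grasp point (between the pads) lies 19 mm behind it; z points along the fingers, y is the line along which they close (so a half turn about z gives the same grasp; the last joint's range is limited). The gripper opens to 85 mm and grips with 20 to 120 N. Pads are 22 mm wide; open, the fingers measure 114 mm over their backs; the gripper's body (76 mm by 85 mm) begins 54 mm behind the grasp point. The pads swing forward as they close: fully open they stand 13 mm farther back than shut.
Start: joints at [-1.342, 0.26, -0.138, 1.173, 0, 1.571], TCP at [0.119, -0.511, 0.231] pointing down, gripper open.
Joint ranges: [-2.78, 2.78], [-0.83, 1.72], [-1.28, 1.37], [-1.9, 2.12], [-1.57, 1.48], [-3.14, 3.14]. Speed limits (rad/s): [2.57, 2.57, 3.14, 3.14, 3.14, 3.14].

### API

Orientations are given as a unit quaternion [x, y, z, w].
In Python, from rig import bot gives the robot as it stands. The module is installed in compiled form; this text tells all that it offers.
- The arm moves only by the shell command python3 -m pendant 'ROWS' [FORCE]. ROWS is JSON, a list of rows, each a list of 7 numbers: the shift along the tool's x, y, z in mm, then the turn, a rotation vector about the tool's x, y, z in rad, then the opening in per cent of the stroke, from 0 (shut) to 100 (fully open). A call has exactly 8 rows; each row is the pose to reach, as a shift and turn from the pose commanded when the call began, along the tool's axes at that moment; what a row does not reach only later rows make up. A row lasts 1/10 s, in which the tool goes at most 50 mm and 8.59 degrees, less where a joint would pass 70% of its speed; a pose out of reach is approached as far as the arm can. A call with a gripper value outside its range is refused whole. The fingers move at their own pace and stop on an object; FORCE is the grip in N (left out, the last holds). Time passes only in rows, so rows that repeat a pose let the fingers close, or fill a call up. It gives the time, the measured TCP pose, the force, the opening and the grip force at its end, in the units of the state.
- bot.observe(): the state, without advancing time (a new reading comes with each control period).
- bot.snapshot(name): name is "side" or "top" or "wrist"; returns a dict with "img" (480x640x3 uint8, red, green, blue), "depth" (480x640 float32, m along the optical axis (not along the pixel's ray), 0 where there is no reading), "intrinsics" (3x3 intrinsics, pixels), "k1" (the pictures are not rectified: a ray, as slopes to the right and down, at radius r is drawn at 1 + k1 r^2 times it, then the intrinsics apply), "cam_to_world" (4x4, takes a point from camera to world coordinates). Camera axes: x right, y up, looking along -z (the intrinsics and any distortion apply to the point x, -y, -z); pixel columns grow to the right and rows downward; lengths in m; the calibration is good to about 2 mm. A picture is of the moment at which its call begins.
- bot.hand_in(): hands the job in; it is judged then, once.
The state is a dict: "clock": time; "joint_pos": joint angles; "joint_velocities": joint speeds; "joint_torque": joint torques, N m; "tool_pos": TCP position; "eef_rot": TCP orientation; "ft_force": force on the tool from outside, world axes, zero at the start; "moment": the same for the moment, N m; "grip_width": finger opening in m; "grip_force": force on a finger pad.
Only numpy, scipy, OpenCV 4.12 (cv2) and the standard library are available. Lean on these libraries where they do the work, as an engineer would, in place of code of your own. Each camera call takes 0.05 s, during which the arm holds its last target. There are 200 camera calls.

## Working session

There is one attempt and no reset: what is moved stays moved. The work goes in short steps, Python scripts to look and compute and a shell command to move; the robot and the scene stay as the last step left them, time stands still between calls to the robot, and variables do not carry over. Pictures are saved under pics/ and viewed, at most 10 in all, crops included, and the job is handed in when it is done.

```bash
mkdir -p pics; cat > h.py <<'E'
import numpy as np,cv2,pickle
from rig import bot
from scipy.spatial.transform import Rotation as R
def snap(name,fn=None):
    s=bot.snapshot(name)
    if fn: cv2.imwrite('pics/'+fn,s['img'][:,:,::-1]); pickle.dump(s,open('pics/'+fn+'.pkl','wb'))
    return s
def cloud(s,uv=None):
    K=np.array(s['intrinsics'],float);d=s['depth']
    if uv is None:
        v,u=np.mgrid[:480,:640]; uv=np.c_[u.ravel(),v.ravel()]
    uv=np.array(uv,float).reshape(-1,2)
    n=cv2.undistortPoints(uv.reshape(-1,1,2),K,np.array([s['k1'],0,0,0.])).reshape(-1,2)
    z=d[np.clip(uv[:,1].round().astype(int),0,479),np.clip(uv[:,0].round().astype(int),0,639)]
    P=np.c_[n[:,0]*z,-n[:,1]*z,-z,np.ones(len(z))]@np.array(s['cam_to_world']).T
    return P[:,:3]
def load(fn): return pickle.load(open('pics/'+fn+'.pkl','rb'))
E
python3 - <<'E'
from h import *
import numpy as np
a=snap('top','top0.png');b=snap('side','side0.png')
cv2.imwrite('pics/both.png',cv2.resize(np.vstack([a['img'],b['img']])[:,:,::-1],None,fx=.62,fy=.62))
o=bot.observe();print(o['tool_pos'],o['eef_rot'],o['clock'],o['grip_width'],R.from_quat(o['eef_rot']).as_matrix().round(3))
E
```

```text
[ 0.11894191 -0.51071667  0.23054533] [ 9.93462406e-01  1.14156315e-01 -9.64282096e-05 -8.79471689e-04] 0.1 0.0855490993626562 [[ 0.974  0.227 -0.   ]
 [ 0.227 -0.974  0.002]
 [ 0.    -0.002 -1.   ]]
```

View pics/both.png

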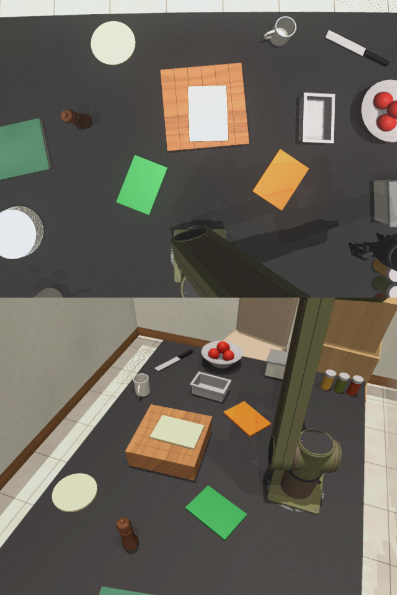

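The top view (full-resolution pixels = shown/0.62) shows these things that could be taken for the board:
- the cream rectangle on the block at (335,182)
- a green slab at (229,298)
- an orange slab at (452,290)
- a round cream board at (182,69)

I choose the cream rectangle on the block. The pan is at about (514,190) and the mill at about (120,192).

```bash
python3 - <<'E'
from h import *
s=load('top0.png');P=cloud(s).reshape(480,640,3)
im=s['img'].astype(int)
z=P[...,2]
def rect(m,n):
    p=P[m][:,:2]; r=cv2.minAreaRect((p*1000).astype(np.float32)); print(n,len(p),r, cv2.boxPoints(r).round().tolist(), 'z',np.percentile(P[m][:,2],[5,50,95]).round(4))
roi=np.zeros((480,640),bool);roi[90:250,250:410]=1
top=roi&(z>.085)&(z<.13)
k=np.ones((3,3),np.uint8)
rect(cv2.morphologyEx(top.astype(np.uint8),cv2.MORPH_OPEN,k)>0,'block')
cream=top&(im.min(2)>150)
rect(cv2.morphologyEx(cream.astype(np.uint8),cv2.MORPH_OPEN,k)>0,'board')
r2=np.zeros_like(roi);r2[140:240,470:550]=1
m=r2&(z>.04)&(z<.09);rect(cv2.morphologyEx(m.astype(np.uint8),cv2.MORPH_OPEN,k)>0,'pan')
r2=np.zeros_like(roi);r2[160:220,80:160]=1
m=r2&(z>.012)&(z<.2);rect(m,'mill');m=r2&(z>.16)&(z<.2);rect(m,'milltop')
cv2.imwrite('pics/crop.png',cv2.resize(s['img'][90:260,240:410,::-1],None,fx=3,fy=3))
E
```

```text
block 17464 ((569.577392578125, -23.097885131835938), (301.3139343261719, 301.1549987792969), 4.293166637420654) [[408.0, 116.0], [431.0, -185.0], [731.0, -162.0], [709.0, 138.0]] z [0.0957 0.0996 0.1122]
board 5523 ((541.9773559570312, -34.452545166015625), (199.72276306152344, 139.28627014160156), 1.0721291303634644) [[441.0, 33.0], [443.0, -106.0], [643.0, -102.0], [641.0, 37.0]] z [0.1074 0.1103 0.1135]
pan 1622 ((526.3380126953125, -456.1487731933594), (124.15769958496094, 188.1095428466797), 86.1827621459961) [[428.0, -512.0], [616.0, -524.0], [624.0, -400.0], [437.0, -388.0]] z [0.0472 0.0625 0.0659]
mill 985 ((530.158203125, 447.21051025390625), (48.195220947265625, 54.79505157470703), 30.62281608581543) [[495.0, 459.0], [523.0, 411.0], [565.0, 436.0], [537.0, 483.0]] z [0.023  0.1161 0.1712]
milltop 293 ((533.2562255859375, 450.3867492675781), (39.58772277832031, 40.461936950683594), 31.54490089416504) [[506.0, 457.0], [527.0, 423.0], [561.0, 444.0], [540.0, 478.0]] z [0.1612 0.1663 0.1788]
```

View pics/crop.png

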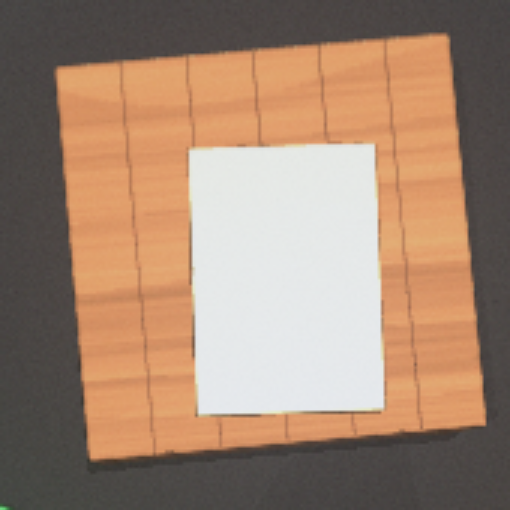

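The crop confirms it: a cream plain-faced slab on the block. It measures 200x139 mm with its top at 0.110, as it should. The block centre is (0.570,-0.023) with yaw 4.3°. I'll start moving and log joints so I can fit the arm's kinematics.

```bash
cat >> h.py <<'E'
import json
def st():
    o=bot.observe(); r=R.from_quat(o['eef_rot'])
    open('log.jsonl','a').write(json.dumps([list(map(float,o[k])) for k in('joint_pos','tool_pos','eef_rot')])+'\n')
    M=r.as_matrix();print('t%.2f q%s p%s F%s w%.3f gf%.1f\n  x%s y%s z%s'%(o['clock'],np.round(o['joint_pos'],3),np.round(o['tool_pos'],4),np.round(o['ft_force'],1),o['grip_width'],o['grip_force'],M[:,0].round(3),M[:,1].round(3),M[:,2].round(3)))
    return o
def to(p,M=None):
    """shift mm & rotvec in present tool axes to reach world pose p,M"""
    o=bot.observe();r=R.from_quat(o['eef_rot'])
    print('shift',(r.inv().apply(np.array(p)-o['tool_pos'])*1000).round(1),'turn',(r.inv()*R.from_matrix(np.array(M).T)).as_rotvec().round(3) if M is not None else '')
E
python3 -c "from h import *;st()" 
python3 -m pendant '[[393,-228,0,0,0,0,100],[393,-228,0,0,0,0,100],[393,-228,0,0,0,0,100],[393,-228,0,0,0,0,100],[393,-228,0,0,0,0,100],[393,-228,0,0,0,0,100],[393,-228,0,0,0,0,100],[393,-228,0,0,0,0,100]]' 30
python3 -c "
from h import *
st()
to([.68,-.036,.2],[[1,0,0],[0,-1,0],[0,0,-1]])
to([.68,-.036,.2],[[-1,0,0],[0,1,0],[0,0,-1]])"
```

```text
t0.10 q[-1.342  0.261 -0.139  1.173  0.     1.571] p[ 0.1189 -0.5107  0.2305] F[-0.1 -0.2 -0.3] w0.086 gf0.0
  x[0.974 0.227 0.   ] y[ 0.227 -0.974 -0.002] z[-0.     0.002 -1.   ]
clock: 0.9
tool_pos: [0.4115, -0.2356, 0.2311]
eef_rot: [0.993, 0.114, -0.0, -0.0]
ft_force: [-0.2, -1.7, 0.1]
grip_width: 0.0854
grip_force: 0.0
t0.90 q[-0.52   0.173 -0.253  1.144 -0.     2.393] p[ 0.4115 -0.2356  0.2311] F[-0.2 -1.7  0.1] w0.085 gf0.0
  x[ 0.974  0.227 -0.   ] y[ 0.227 -0.974 -0.   ] z[-0. -0. -1.]
shift [ 306.8 -133.4   31. ] turn [-0.     0.     0.229]
shift [ 306.8 -133.4   31. ] turn [-0.    -0.    -2.913]
```

```bash

python3 -m pendant '[[0,0,0,-1.07,1.15,0,100],[0,0,0,-1.07,1.15,0,100],[0,0,0,-1.07,1.15,0,100],[0,0,0,-1.07,1.15,0,100],[0,0,0,-1.07,1.15,0,100],[0,0,0,-1.07,1.15,0,100],[0,0,0,-1.07,1.15,0,100],[0,0,0,-1.07,1.15,0,100]]'
cat > fit.py <<'E'
from h import *
from scipy.optimize import least_squares
D=[json.loads(l) for l in open('log.jsonl')]
Q=np.array([d[0] for d in D]);P=np.array([d[1] for d in D]);E=R.from_quat([d[2] for d in D])
def fk(p,q):
    r0,z0,L1,a,L2,b,d4,L5=p
    A=q[1]+a;B=q[1]-q[2]+b;C=q[1]-q[2]+q[3]  # pitch below horizontal
    r=r0+L1*np.sin(A)+L2*np.cos(B)+d4*np.cos(C); z=z0+L1*np.cos(A)-L2*np.sin(B)-d4*np.sin(C)
    # then yaw j5, L5 along tool
    f=np.array([np.cos(C)*np.cos(q[4]),np.sin(q[4]),-np.sin(C)*np.cos(q[4])])*L5
    c,s=np.cos(q[0]),np.sin(q[0])
    return np.array([c*(r+f[0])-s*f[1],s*(r+f[0])+c*f[1],z+f[2]])
E
python3 -c "
from fit import *
st()"
```

```text
clock: 1.7
tool_pos: [0.4188, -0.2423, 0.2568]
eef_rot: [0.857, 0.098, 0.408, 0.3]
ft_force: [19.5, -10.6, 17.4]
grip_width: 0.0856
grip_force: 0.0
t1.70 q[-0.53  -0.293 -1.284 -0.483  0.009  2.388] p[ 0.4188 -0.2423  0.2568] F[ 19.5 -10.6  17.4] w0.086 gf0.0
  x[0.648 0.414 0.64 ] y[-0.076 -0.8    0.595] z[ 0.758 -0.434 -0.487]
```

```bash
python3 -c "
from h import *
st()
to([.40,-.035,.17],[[1,.0,0],[0,-1,0],[0,0,-1]])"
```

```text
t1.70 q[-0.53  -0.293 -1.284 -0.483  0.009  2.388] p[ 0.4188 -0.2423  0.2568] F[ 19.5 -10.6  17.4] w0.086 gf0.0
  x[0.648 0.414 0.64 ] y[-0.076 -0.8    0.595] z[ 0.758 -0.434 -0.487]
shift [  18.1 -216.   -62. ] turn [ 0.631 -0.857  0.207]
```

```bash

python3 -m pendant '[[18,-216,-62,0.631,-0.857,0.207,100],[18,-216,-62,0.631,-0.857,0.207,100],[18,-216,-62,0.631,-0.857,0.207,100],[18,-216,-62,0.631,-0.857,0.207,100],[18,-216,-62,0.631,-0.857,0.207,100],[18,-216,-62,0.631,-0.857,0.207,100],[18,-216,-62,0.631,-0.857,0.207,100],[18,-216,-62,0.631,-0.857,0.207,100]]'
python3 -c "
from h import *
st()
to([.402,-.035,.093],[[1,.0,0],[0,-1,0],[0,0,-1]])"
```

```text
clock: 2.5
tool_pos: [0.4015, -0.0342, 0.171]
eef_rot: [1.0, 0.001, -0.001, -0.002]
ft_force: [0.8, -0.3, -0.3]
grip_width: 0.0857
grip_force: 0.0
t2.50 q[-8.700e-02  9.300e-02 -5.150e-01  9.660e-01  3.000e-03  3.053e+00] p[ 0.4015 -0.0342  0.171 ] F[ 0.8 -0.3 -0.3] w0.086 gf0.0
  x[ 1.     0.001 -0.002] y[ 0.001 -1.    -0.003] z[-0.002  0.003 -1.   ]
shift [ 0.7  1.  78. ] turn [-0.003  0.002  0.001]
```

```bash

python3 -m pendant '[[0,1,40,0,0,0,100],[0,1,79,0,0,0,100],[0,1,79,0,0,0,100],[20,1,79,0,0,0,100],[35,1,79,0,0,0,100],[50,1,79,0,0,0,100],[65,1,79,0,0,0,100],[80,1,79,0,0,0,100]]'
python3 -m pendant '[[10,0,0,0,0,0,100],[15,0,0,0,0,0,100],[15,0,0,0,0,0,100],[-10,0,0,0,0,0,100],[-15,0,-40,0,0,0,100],[-15,0,-80,0,0,0,100],[-15,0,-120,0,0,0,100],[-15,0,-120,0,0,0,100]]'
python3 - <<'E'
from h import *
st()
s=snap('top','top1.png');P=cloud(s).reshape(480,640,3)
m=(P[...,2]>.102)&(P[...,2]<.125)&(s['img'].min(2)>150);m[:, :200]=0;m[:,460:]=0
r=cv2.minAreaRect((P[m][:,:2]*1000).astype(np.float32));print(r,m.sum())
cv2.imwrite('pics/c1.png',cv2.resize(s['img'][60:300,200:460,::-1],None,fx=2,fy=2))
y=np.radians(-6);c,sn=np.cos(y),np.sin(y)
# tool x along push (board +y), tool y along board x
to([.6,-.15,.2],[[-sn,c,0],[c,sn,0],[0,0,-1]])
E
```

```text
clock: 3.3
tool_pos: [0.4799, -0.036, 0.0926]
eef_rot: [1.0, 0.0, -0.001, 0.0]
ft_force: [-0.6, -0.2, -0.9]
grip_width: 0.0849
grip_force: 0.7
clock: 4.1
tool_pos: [0.4688, -0.0365, 0.2172]
eef_rot: [1.0, -0.0, 0.006, 0.0]
ft_force: [1.1, -0.5, 0.1]
grip_width: 0.0853
grip_force: 0.0
t4.10 q[-0.078  0.165 -0.301  1.093 -0.     3.064] p[ 0.4688 -0.0365  0.2172] F[ 1.1 -0.5  0.1] w0.085 gf0.0
  x[ 1.    -0.     0.012] y[-0.    -1.     0.001] z[ 0.012 -0.001 -1.   ]
((608.55517578125, -34.684791564941406), (137.05845642089844, 200.04293823242188), 89.1737060546875) 2188
shift [132.5 113.6  15.7] turn [ 0.006 -0.006 -1.466]
```

View pics/c1.png

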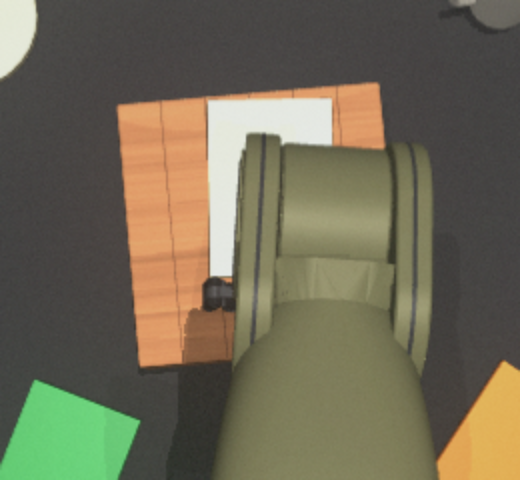

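```bash

python3 -m pendant '[[122,109,16,0,0,-0.15,100],[122,109,16,0,0,-1.466,100],[122,109,16,0,0,-1.466,100],[122,109,16,0,0,-1.466,100],[122,109,16,0,0,-1.466,100],[122,109,16,0,0,-1.466,100],[122,109,16,0,0,-1.466,100],[122,109,16,0,0,-1.466,100]]'
python3 -c "
from h import *
y=np.radians(-6);c,sn=np.cos(y),np.sin(y);M=[[-sn,c,0],[c,sn,0],[0,0,-1]]
st();to([.592,-.148,.2],M)"
```

```text
clock: 4.95
tool_pos: [0.5861, -0.1451, 0.1935]
eef_rot: [0.824, 0.567, -0.001, -0.001]
ft_force: [0.1, -0.4, 0.5]
grip_width: 0.0853
grip_force: 0.0
t4.95 q[-0.243  0.414 -0.008  1.152 -0.     1.693] p[ 0.5861 -0.1451  0.1935] F[ 0.1 -0.4  0.5] w0.085 gf0.0
  x[ 0.357  0.934 -0.   ] y[ 0.934 -0.357 -0.003] z[-0.003  0.001 -1.   ]
shift [-0.6  6.5 -6.5] turn [-0.003  0.    -0.26 ]
```

```bash

python3 -m pendant '[[0,6,20,0,0,-0.13,100],[0,6,60,0,0,-0.26,100],[0,6,101,0,0,-0.26,100],[0,6,101,0,0,-0.26,100],[0,6,101,0,0,-0.26,100],[0,6,101,0,0,-0.26,100],[0,6,101,0,0,-0.26,100],[0,6,101,0,0,-0.26,100]]'
python3 -c "
from h import *
y=np.radians(-6);c,sn=np.cos(y),np.sin(y);M=[[-sn,c,0],[c,sn,0],[0,0,-1]]
st();to([.5965,.022,.0925],M)"
```

```text
clock: 5.75
tool_pos: [0.5933, -0.1476, 0.0952]
eef_rot: [0.745, 0.667, 0.0, 0.001]
ft_force: [0.0, 0.6, 0.2]
grip_width: 0.0849
grip_force: 0.0
t5.75 q[-0.244  0.487 -0.156  0.926 -0.     1.438] p[ 0.5933 -0.1476  0.0952] F[0.  0.6 0.2] w0.085 gf0.0
  x[ 0.111  0.994 -0.   ] y[ 0.994 -0.111  0.001] z[ 0.001 -0.    -1.   ]
shift [168.9 -15.6   2.6] turn [ 0.001  0.    -0.006]
```

```bash

python3 -m pendant '[[16,-1,3,0,0,0,100],[32,-3,3,0,0,0,100],[48,-4,3,0,0,0,100],[64,-6,3,0,0,0,100],[80,-7,3,0,0,0,100],[96,-9,3,0,0,0,100],[112,-10,3,0,0,0,100],[120,-11,3,0,0,0,100]]'
python3 -m pendant '[[14,-1,0,0,0,0,100],[28,-3,0,0,0,0,100],[42,-4,0,0,0,0,100],[49,-5,0,0,0,0,100],[49,-5,0,0,0,0,100],[39,-5,0,0,0,0,100],[20,-5,0,0,0,0,100],[20,-5,-50,0,0,0,100]]'
python3 -m pendant '[[0,0,-50,0,0,0,100],[-50,0,-80,0,0,0,100],[-100,0,-100,0,0,0,100],[-120,0,-100,0,0,0,100],[-120,0,-100,0,0,0,100],[-120,0,-100,0,0,0,100],[-120,0,-100,0,0,0,100],[-120,0,-100,0,0,0,100]]'
python3 - <<'E'
from h import *
st()
s=snap('top','top2.png');b=snap('side');P=cloud(s).reshape(480,640,3)
m=(P[...,2]>.102)&(P[...,2]<.125)&(s['img'].min(2)>150);m[:, :200]=0;m[:,460:]=0
r=cv2.minAreaRect((P[m][:,:2]*1000).astype(np.float32));print(r,m.sum(),cv2.boxPoints(r).round().tolist())
c=np.array(r[0])/1000-[.5696,-.0231];t=np.radians(4.3);print('block frame',c@np.array([[np.cos(t),-np.sin(t)],[np.sin(t),np.cos(t)]]))
cv2.imwrite('pics/c2.png',np.hstack([cv2.resize(s['img'][60:300,200:400,::-1],(400,480)),cv2.resize(b['img'][:,140:,::-1],(400,480),interpolation=cv2.INTER_AREA)]))
E
```

```text
clock: 6.55
tool_pos: [0.5953, -0.025, 0.0913]
eef_rot: [0.745, 0.667, 0.0, -0.0]
ft_force: [1.0, -1.7, 0.0]
grip_width: 0.0855
grip_force: 1.0
clock: 7.35
tool_pos: [0.5858, -0.009, 0.1349]
eef_rot: [0.746, 0.666, -0.006, -0.005]
ft_force: [-0.0, -0.4, -0.2]
grip_width: 0.0855
grip_force: 0.0
clock: 8.15
tool_pos: [0.5788, -0.1249, 0.2407]
eef_rot: [0.745, 0.667, -0.0, -0.001]
ft_force: [0.3, -1.2, -0.3]
grip_width: 0.0857
grip_force: 0.0
t8.15 q[-0.213  0.374  0.054  1.251  0.     1.468] p[ 0.5788 -0.1249  0.2407] F[ 0.3 -1.2 -0.3] w0.086 gf0.0
  x[0.11  0.994 0.   ] y[ 0.994 -0.11  -0.001] z[-0.001  0.    -1.   ]
((617.569580078125, 104.2545394897461), (139.89830017089844, 200.2379150390625), 83.58792877197266) 5475 [[510.0, 46.0], [709.0, 24.0], [725.0, 163.0], [526.0, 185.0]]
block frame [0.05738343 0.12339936]
```

View pics/c2.png

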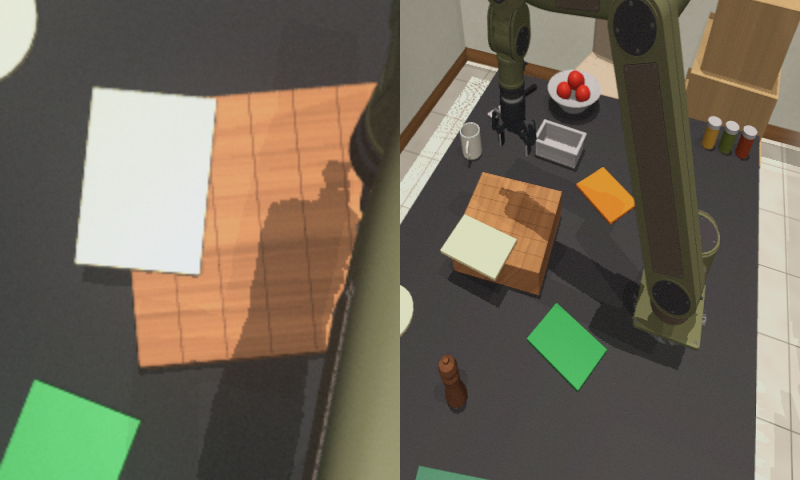

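```bash

python3 -m pendant '[[20,0,-30,0,0,0,100],[365,-40,-30,0,0,0,100],[365,-40,-30,0,0,0,100],[365,-40,-30,0,0,0,100],[365,-40,-30,0,0,0,100],[365,-40,-30,0,0,0,100],[365,-40,-30,0,0,0,100],[365,-40,-30,0,0,0,100]]'
python3 - <<'E'
from h import *
st()
M=[[.656,.755,0],[0,0,1],[.755,-.656,0]]
to([.57,.25,.25],M)
E
```

```text
clock: 9.05
tool_pos: [0.579, 0.2445, 0.2712]
eef_rot: [0.745, 0.668, -0.0, 0.0]
ft_force: [0.5, -0.3, 0.0]
grip_width: 0.0854
grip_force: 0.0
t9.05 q[ 0.4    0.434  0.226  1.363 -0.     2.079] p[0.579  0.2445 0.2712] F[ 0.5 -0.3  0. ] w0.085 gf0.0
  x[ 0.109  0.994 -0.   ] y[ 0.994 -0.109 -0.   ] z[-0. -0. -1.]
shift [ 4.5 -9.5 21.2] turn [-1.518 -0.475  0.475]
```

```bash

python3 -m pendant '[[0,0,0,-1.518,-0.475,0.475,100],[0,0,0,-1.518,-0.475,0.475,100],[0,0,0,-1.518,-0.475,0.475,100],[0,0,0,-1.518,-0.475,0.475,100],[0,0,0,-1.518,-0.475,0.475,100],[0,0,0,-1.518,-0.475,0.475,100],[0,0,0,-1.518,-0.475,0.475,100],[0,0,0,-1.518,-0.475,0.475,100]]'
python3 - <<'E'
from h import *
st()
M=[[.656,.755,0],[0,0,1],[.755,-.656,0]]
to([.57,.25,.25],M)
E
```

```text
clock: 9.85
tool_pos: [0.5787, 0.2427, 0.2724]
eef_rot: [0.722, 0.429, 0.227, 0.494]
ft_force: [1.2, 0.2, -0.8]
grip_width: 0.0857
grip_force: 0.0
t9.85 q[ 0.88   0.345 -0.44   0.595 -1.141  2.826] p[0.5787 0.2427 0.2724] F[ 1.2  0.2 -0.8] w0.086 gf0.0
  x[ 0.53   0.843 -0.096] y[ 0.395 -0.145  0.907] z[ 0.751 -0.518 -0.409]
shift [  3.7 -24.8  -1.2] turn [-0.415 -0.132  0.127]
```

```bash
cat >> fit.py <<'E'
res=lambda p:np.concatenate([(fk(p,q)-t)*1000 for q,t in zip(Q,P)]+[np.array([p[0],0,0])*1e-3])
best=min((least_squares(res,[.0,.15,.35,a,.35,b,.08,.2]) for a in(-.5,0,.5,1) for b in(-.5,0,.5)),key=lambda r:r.cost)
p=best.x
ROFF=None
def zdir(q):
    C=q[1]-q[2]+q[3];c,s=np.cos(q[0]),np.sin(q[0]);f=[np.cos(C)*np.cos(q[4]),np.sin(q[4]),-np.sin(C)*np.cos(q[4])]
    return np.array([c*f[0]-s*f[1],s*f[0]+c*f[1],f[2]])
lo=np.array([-2.78,-.83,-1.28,-1.9,-1.57]);hi=np.array([2.78,1.72,1.37,2.12,1.48])
def ik(pos,zd,q0):
    r=least_squares(lambda q:np.r_[(fk(p,q)-pos)*10,(zdir(q)-zd)*3],np.clip(q0,lo+.02,hi-.02),bounds=(lo,hi))
    return r.x,r.cost
E
python3 - <<'E'
from fit import *
print(len(Q),best.cost,p.round(4)); print(max(np.linalg.norm(zdir(q)-E[i].as_matrix()[:,2]) for i,q in enumerate(Q)))
for nm,base in (('grasp',(.560,.1555,.107)),('stand',(.56,.235,.107)),('high',(.56,.24,.25))):
  for yaw in (-50,-41,-30,-20):
    u=np.array([np.cos(np.radians(yaw)),np.sin(np.radians(yaw)),0]); best_=[]
    for q0 in ([.6,.5,-.5,0,-1.2],[.6,.5,-.5,-1,-1.2],[.6,.5,-.5,1.2,-1.3],Q[-1][:5]):
        x,c=ik(np.array(base),u,np.array(q0)); best_.append((c,x))
    print(nm,yaw,[(round(c,5),x.round(2).tolist()) for c,x in sorted(best_,key=lambda t:t[0])[:1]])
E
```

```text
11 9.369649179445309e-26 [ 0.      0.2183  0.5672 -0.      0.3906 -0.1555  0.1209  0.3204]
4.1540741810552243e-16
grasp -50 [(np.float64(0.0), [0.85, 1.11, -0.23, 1.8, -1.42])]
grasp -41 [(np.float64(0.0), [0.85, 1.06, -1.0, -1.9, -1.57])]
grasp -30 [(np.float64(0.01407), [0.85, 1.03, -1.15, -1.9, -1.39])]
grasp -20 [(np.float64(0.08147), [0.83, 0.99, -1.24, -1.9, -1.23])]
stand -50 [(np.float64(0.0), [0.94, 1.16, -0.04, 1.95, -1.33])]
stand -41 [(np.float64(0.0), [0.95, 1.12, -0.19, 1.83, -1.48])]
stand -30 [(np.float64(0.00096), [0.95, 1.05, -1.0, -1.9, -1.48])]
stand -20 [(np.float64(0.02217), [0.94, 1.02, -1.12, -1.9, -1.31])]
high -50 [(np.float64(9e-05), [0.94, 0.95, -0.05, 2.12, -1.33])]
high -41 [(np.float64(0.0), [0.96, 0.91, -0.2, 2.03, -1.47])]
high -30 [(np.float64(0.0), [0.96, 0.73, -1.02, -1.75, -1.48])]
high -20 [(np.float64(1e-05), [0.93, 0.74, -1.16, -1.9, -1.28])]
```

```bash
cat >> fit.py <<'E'
def rot(q):
    F=(R.from_euler('z',q[0])*R.from_euler('y',q[1]-q[2]+q[3])*R.from_euler('z',q[4])*R.from_euler('x',q[5])).as_matrix()
    return np.c_[-F[:,2],F[:,1],F[:,0]]
lo6=np.r_[lo,-3.14];hi6=np.r_[hi,3.14]
def ik6(pos,M,q0):
    M=np.array(M).T if False else np.array(M)
    f=lambda q:np.r_[(fk(p,q)-pos)*10,(R.from_matrix(M).inv()*R.from_matrix(rot(q))).as_rotvec()*3]
    r=least_squares(f,np.clip(q0,lo6+.01,hi6-.01),bounds=(lo6,hi6));return r.x,r.cost
def frame(yaw,tilt,up=1):
    a,t=np.radians([yaw,tilt]);z=np.array([np.cos(a)*np.cos(t),np.sin(a)*np.cos(t),-np.sin(t)])
    x=up*np.array([-np.sin(a),np.cos(a),0]);return np.c_[x,np.cross(z,x),z]
E
python3 - <<'E'
from fit import *
print(max(np.abs(rot(q)-E[i].as_matrix()).max() for i,q in enumerate(Q)))
for yaw in(-46,-43,-41,-39,-37):
  for tilt in (3,5):
    out=[];q=Q[-1]
    for pos in ((.56,.25,.25),(.565,.23,.107),(.560,.1555,.107),(.56,.1555,.25)):
      q,c=ik6(np.array(pos),frame(yaw,tilt),q); out.append((round(c,4),round(np.degrees(q[1]-q[2]+q[3])),q[[0,3,4,5]].round(2).tolist()))
    qf=q.copy();qf[5]-=np.pi
    out.append(round(ik6(np.array(pos),frame(yaw,tilt,-1),qf)[1],4))
    print(yaw,tilt,out)
E
```

```text
4.510281037539698e-16
-46 3 [(np.float64(0.1375), 90, [0.92, 0.5, -1.51, 3.14]), (np.float64(0.0991), 90, [0.9, 0.17, -1.51, 3.14]), (np.float64(0.0242), 90, [0.83, 0.09, -1.52, 3.14]), (np.float64(0.0242), 90, [0.83, 0.43, -1.52, 3.14]), np.float64(0.0)]
-46 5 [(np.float64(0.1354), 90, [0.92, 0.53, -1.48, 3.14]), (np.float64(0.0973), 90, [0.9, 0.2, -1.48, 3.14]), (np.float64(0.0233), 90, [0.83, 0.12, -1.48, 3.14]), (np.float64(0.0233), 90, [0.83, 0.46, -1.48, 3.14]), np.float64(0.0)]
-43 3 [(np.float64(0.0751), 90, [0.93, 0.49, -1.51, 3.14]), (np.float64(0.0476), 90, [0.91, 0.17, -1.52, 3.14]), (np.float64(0.0037), 90, [0.84, 0.08, -1.52, 3.14]), (np.float64(0.0037), 90, [0.84, 0.42, -1.52, 3.14]), np.float64(0.0)]
-43 5 [(np.float64(0.0735), 90, [0.93, 0.52, -1.48, 3.14]), (np.float64(0.0464), 90, [0.91, 0.19, -1.48, 3.14]), (np.float64(0.0033), 90, [0.84, 0.11, -1.48, 3.14]), (np.float64(0.0033), 90, [0.84, 0.45, -1.48, 3.14]), np.float64(0.0)]
-41 3 [(np.float64(0.0439), 90, [0.94, 0.49, -1.52, 3.14]), (np.float64(0.0236), 90, [0.92, 0.16, -1.52, 3.14]), (np.float64(0.0), 89, [0.
[... 546 characters left out ...]
0.0)]
-39 5 [(np.float64(0.0203), 90, [0.95, 0.51, -1.48, 3.14]), (np.float64(0.0075), 90, [0.93, 0.18, -1.48, 3.14]), (np.float64(0.0), 66, [0.85, -0.47, -1.48, 2.73]), (np.float64(0.0), 66, [0.85, -0.07, -1.48, 2.73]), np.float64(0.0)]
-37 3 [(np.float64(0.0065), 90, [0.96, 0.48, -1.52, 3.14]), (np.float64(0.0006), 90, [0.94, 0.15, -1.52, 3.14]), (np.float64(0.0), 36, [0.85, -1.29, -1.48, 2.19]), (np.float64(0.0), 36, [0.85, -0.86, -1.48, 2.19]), np.float64(0.0)]
-37 5 [(np.float64(0.0061), 90, [0.96, 0.5, -1.48, 3.14]), (np.float64(0.0005), 90, [0.93, 0.17, -1.48, 3.14]), (np.float64(0.0), 50, [0.85, -0.91, -1.46, 2.43]), (np.float64(0.0), 50, [0.85, -0.48, -1.46, 2.43]), np.float64(0.0)]
```

```bash
python3 - <<'E'
from fit import *
q=Q[-1]
for pos,yaw in (((.565,.23,.25),-35),((.565,.23,.107),-35),((.562,.19,.107),-37),((.560,.156,.107),-39),((.56,.156,.25),-39)):
    q,c=ik6(np.array(pos),frame(yaw,4),q);print(pos,round(c,5),q.round(2),round(np.degrees(q[1]-q[2]+q[3])))
to([.565,.23,.25],frame(-35,4).T)
E
```

```text
(0.565, 0.23, 0.25) 0.0 [ 0.94  0.49 -0.67  0.1  -1.5   2.84] 73
(0.565, 0.23, 0.107) 0.0 [ 0.94  0.77 -0.75 -0.25 -1.5   2.84] 73
(0.562, 0.19, 0.107) 0.0 [ 0.89  0.76 -0.83 -0.44 -1.49  2.73] 67
(0.56, 0.156, 0.107) 0.0 [ 0.85  0.77 -0.9  -0.58 -1.49  2.66] 62
(0.56, 0.156, 0.25) 0.0 [ 0.85  0.45 -0.82 -0.18 -1.49  2.66] 62
shift [-15.8 -23.9   5.5] turn [-0.351 -0.025  0.106]
```

```bash

python3 -m pendant '[[-16,-24,5,-0.351,-0.025,0.106,100],[-16,-24,5,-0.351,-0.025,0.106,100],[-16,-24,5,-0.351,-0.025,0.106,100],[-16,-24,5,-0.351,-0.025,0.106,100],[-16,-24,5,-0.351,-0.025,0.106,100],[-16,-24,5,-0.351,-0.025,0.106,100],[-16,-24,5,-0.351,-0.025,0.106,100],[-16,-24,5,-0.351,-0.025,0.106,100]]'
python3 - <<'E'
from fit import *
st()
to([.565,.235,.107],frame(-35,4).T)
E
```

```text
clock: 10.65
tool_pos: [0.5658, 0.229, 0.2504]
eef_rot: [0.651, 0.339, 0.313, 0.603]
ft_force: [-0.1, -0.7, -0.3]
grip_width: 0.0854
grip_force: 0.0
t10.65 q[ 0.935  0.49  -0.664  0.126 -1.491  2.849] p[0.5658 0.229  0.2504] F[-0.1 -0.7 -0.3] w0.085 gf0.0
  x[ 0.575  0.818 -0.002] y[ 0.063 -0.042  0.997] z[ 0.816 -0.574 -0.076]
shift [   4.7 -143.3    6.8] turn [-0.006  0.002  0.001]
```

```bash

python3 -m pendant '[[1,-36,2,0,0,0,100],[2,-72,3,0,0,0,100],[3,-108,5,0,0,0,100],[5,-143,7,0,0,0,100],[5,-143,7,0,0,0,100],[5,-143,7,0,0,0,100],[5,-143,7,0,0,0,100],[5,-143,7,0,0,0,100]]'
python3 - <<'E'
from fit import *
st()
s=snap('side');t=snap('top');w=snap('wrist')
cv2.imwrite('pics/c3.png',np.hstack([cv2.resize(s['img'][120:360,240:480,::-1],(380,380)),cv2.resize(w['img'][:,:,::-1],(400,380))]))
to([.560,.156,.107],frame(-39,4).T)
E
```

```text
clock: 11.45
tool_pos: [0.5653, 0.2351, 0.1082]
eef_rot: [0.651, 0.338, 0.313, 0.604]
ft_force: [0.2, -0.4, 0.6]
grip_width: 0.0853
grip_force: 0.0
t11.45 q[ 0.943  0.764 -0.7   -0.09  -1.494  2.943] p[0.5653 0.2351 0.1082] F[ 0.2 -0.4  0.6] w0.085 gf0.0
  x[ 0.575  0.818 -0.   ] y[ 0.062 -0.043  0.997] z[ 0.816 -0.573 -0.075]
shift [-67.5   2.5  41.2] turn [-0.006 -0.068  0.006]
```

View pics/c3.png

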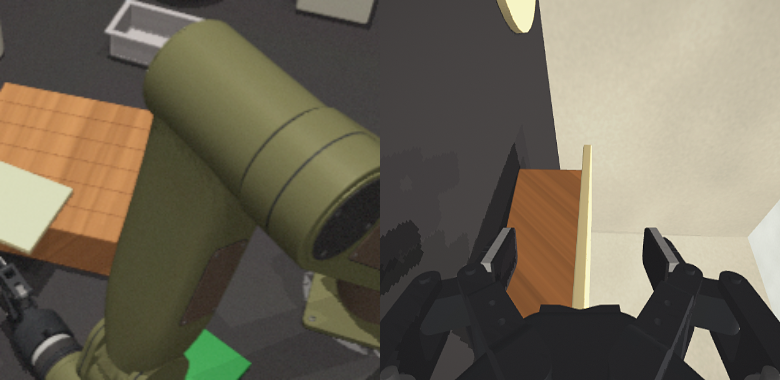

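The side view shows the hand just outside the board's near-left corner. In the wrist view the board edge runs at about x=588 between the pads at 500 and 658, so it is centred. Next I approach and grip.

```bash

python3 -m pendant '[[-12,0,7,0,-0.012,0,100],[-24,1,14,0,-0.024,0,100],[-36,1,22,0,-0.036,0,100],[-48,2,29,0,-0.048,0,100],[-58,2,36,0,-0.06,0,100],[-67,2,41,0,-0.068,0,100],[-67,2,41,0,-0.068,0,100],[-67,2,41,0,-0.068,0,100]]'
python3 - <<'E'
from fit import *
st()
to([.560,.156,.107],frame(-39,4).T)
s=snap('wrist','w4.png');cv2.imwrite('pics/c4.png',s['img'][150:480,100:540,::-1])
E
```

```text
clock: 12.4
tool_pos: [0.56, 0.1563, 0.1055]
eef_rot: [0.66, 0.318, 0.29, 0.615]
ft_force: [0.7, 0.2, -0.5]
grip_width: 0.0852
grip_force: 0.0
t12.40 q[ 0.854  0.764 -0.887 -0.529 -1.487  2.683] p[0.56   0.1563 0.1055] F[ 0.7  0.2 -0.5] w0.085 gf0.0
  x[ 0.629  0.777 -0.009] y[ 0.064 -0.041  0.997] z[ 0.775 -0.628 -0.075]
shift [-0.2  1.5  0.1] turn [-0.005  0.     0.009]
```

View pics/c4.png

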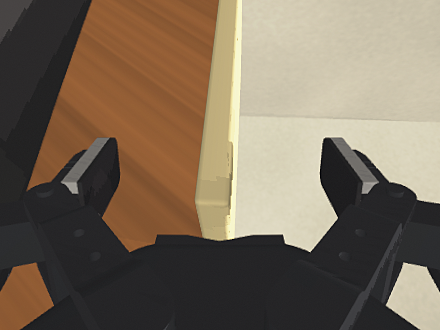

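The board corner at (215,215) lies centred between the pads (110 and 330), so I close now.

```bash

python3 -m pendant '[[0,1,0,0,0,0,0],[0,1,0,0,0,0,0],[0,1,0,0,0,0,0],[0,1,0,0,0,0,0],[0,1,0,0,0,0,0],[0,1,0,0,0,0,0],[0,1,0,0,0,0,0],[0,1,0,0,0,0,0]]' 60
python3 - <<'E'
from fit import *
st()
to([.560,.160,.265],frame(-39,4).T)
E
```

```text
clock: 13.25
tool_pos: [0.5601, 0.1563, 0.1085]
eef_rot: [0.659, 0.316, 0.291, 0.617]
ft_force: [-0.0, 1.3, 4.7]
grip_width: 0.0119
grip_force: 57.7
t13.25 q[ 0.854  0.761 -0.886 -0.531 -1.493  2.68 ] p[0.5601 0.1563 0.1085] F[-0.   1.3  4.7] w0.012 gf57.7
  x[ 0.631  0.776 -0.006] y[ 0.058 -0.039  0.998] z[ 0.774 -0.63  -0.07 ]
shift [  1.8 155.9 -13.3] turn [0.    0.002 0.006]
```

```bash

python3 -m pendant '[[0,0,0,0,0,0,0],[0,20,-2,0,0,0,0],[0,45,-4,0,0,0,0],[1,75,-6,0,0,0,0],[1,105,-9,0,0,0,0],[2,135,-11,0,0,0,0],[2,156,-13,0,0,0,0],[2,156,-13,0,0,0,0]]' 110
python3 - <<'E'
from fit import *
st()
q=np.array(bot.observe()['joint_pos'])
for y in (-39,-40,-38):
  qf=q.copy();qf[5]-=np.pi
  print(y,[(round(c,5),x.round(2)) for x,c in [ik6(np.array([.56,.16,.265]),frame(y,3,-1),qf)]])
to([.560,.160,.265],frame(-39,3,-1).T)
E
```

```text
clock: 14.05
tool_pos: [0.5616, 0.1602, 0.2643]
eef_rot: [0.661, 0.318, 0.291, 0.614]
ft_force: [0.1, 0.4, -3.7]
grip_width: 0.0108
grip_force: 108.1
t14.05 q[ 0.856  0.419 -0.778 -0.051 -1.486  2.711] p[0.5616 0.1602 0.2643] F[ 0.1  0.4 -3.7] w0.011 gf108.1
  x[ 0.628  0.778 -0.005] y[ 0.063 -0.045  0.997] z[ 0.775 -0.627 -0.077]
-39 [(np.float64(0.0), array([ 0.86,  0.43, -0.82, -0.21, -1.51, -0.53]))]
-40 [(np.float64(0.0), array([ 0.86,  0.45, -0.72,  0.17, -1.52, -0.24]))]
-38 [(np.float64(0.0), array([ 0.86,  0.44, -0.9 , -0.51, -1.5 , -0.75]))]
shift [-1.2  0.6 -1.2] turn [ 2.000e-03 -3.900e-02 -3.137e+00]
```

```bash

python3 -m pendant '[[0,0,0,0,0,-0.1,0],[0,0,0,0,0,-0.25,0],[0,0,0,0,0,-0.4,0],[0,0,0,0,0,-0.55,0],[0,0,0,0,0,-0.7,0],[0,0,0,0,0,-0.85,0],[0,0,0,0,0,-1,0],[0,0,0,0,0,-1.14,0]]'
python3 -m pendant '[[0,0,0,0,0,-0.14,0],[0,0,0,0,0,-0.28,0],[0,0,0,0,0,-0.42,0],[0,0,0,0,0,-0.56,0],[0,0,0,0,0,-0.7,0],[0,0,0,0,0,-0.84,0],[0,0,0,0,0,-0.98,0],[0,0,0,0,0,-1.1,0]]'
python3 - <<'E'
from fit import *
st()
to([.560,.160,.265],frame(-39,3,-1).T)
E
```

```text
clock: 14.85
tool_pos: [0.5608, 0.1593, 0.2596]
eef_rot: [0.381, 0.628, -0.091, 0.673]
ft_force: [-0.5, 0.7, -4.6]
grip_width: 0.0107
grip_force: 108.0
clock: 15.65
tool_pos: [0.5608, 0.1593, 0.2595]
eef_rot: [-0.003, 0.734, -0.429, 0.526]
ft_force: [0.9, -0.4, -3.3]
grip_width: 0.0105
grip_force: 107.8
t15.65 q[ 0.856  0.426 -0.782 -0.053 -1.485  0.466] p[0.5608 0.1593 0.2595] F[ 0.9 -0.4 -3.3] w0.011 gf107.8
  x[-0.446 -0.456 -0.77 ] y[ 0.447  0.632 -0.633] z[ 0.775 -0.627 -0.078]
shift [-4.2 -3.4 -1.5] turn [ 0.025 -0.011 -0.883]
```

```bash

python3 -m pendant '[[0,0,0,0,0,-0.14,0],[0,0,0,0,0,-0.28,0],[0,0,0,0,0,-0.42,0],[0,0,0,0,0,-0.56,0],[-2,-2,0,0.01,0,-0.7,0],[-4,-3,-1,0.02,-0.01,-0.82,0],[-4,-3,-1,0.025,-0.011,-0.883,0],[-4,-3,-1,0.025,-0.011,-0.883,0]]'
python3 - <<'E'
from fit import *
st()
s=snap('top');b=snap('side')
P=cloud(s).reshape(480,640,3)
m=(P[...,2]>.2)&(P[...,2]<.32)&(s['img'].min(2)>140);m[:, :200]=0;m[:,460:]=0
X=P[m];
c=X.mean(0);u,S,v=np.linalg.svd(X-c,full_matrices=False);n=v[2]*np.sign(v[2,2]);print('n',n.round(3),len(X),'tilt',np.degrees(np.arccos(n[2])))
r=cv2.minAreaRect((X[:,:2]*1000).astype(np.float32));print(r)
print([float(c[2]-(n[0]*(x/1000-c[0])+n[1]*(y/1000-c[1]))/n[2]) for x,y in cv2.boxPoints(r)],cv2.boxPoints(r).round().tolist())
cv2.imwrite('pics/c5.png',np.hstack([cv2.resize(s['img'][60:300,200:400,::-1],(400,480)),cv2.resize(b['img'][:,140:,::-1],(400,480),interpolation=cv2.INTER_AREA)]))
E
```

```text
clock: 16.45
tool_pos: [0.5603, 0.1596, 0.2649]
eef_rot: [-0.31, 0.655, -0.621, 0.298]
ft_force: [0.3, 0.2, -3.3]
grip_width: 0.0106
grip_force: 107.7
t16.45 q[ 0.859  0.433 -0.827 -0.239 -1.511 -0.546] p[0.5603 0.1596 0.2649] F[ 0.3  0.2 -3.3] w0.011 gf107.7
  x[-0.629 -0.777 -0.005] y[-0.036  0.036 -0.999] z[ 0.776 -0.628 -0.051]
n [ 0.056 -0.048  0.997] 6831 tilt 4.239166913885459
((377.27374267578125, 39.03131103515625), (659.3629760742188, 200.72415161132812), 17.063472747802734)
[0.2929465874310955, 0.28034858184692446, 0.2543474963729421, 0.26694550237519743] [[33.0, 38.0], [92.0, -154.0], [722.0, 40.0], [663.0, 232.0]]
```

View pics/c5.png

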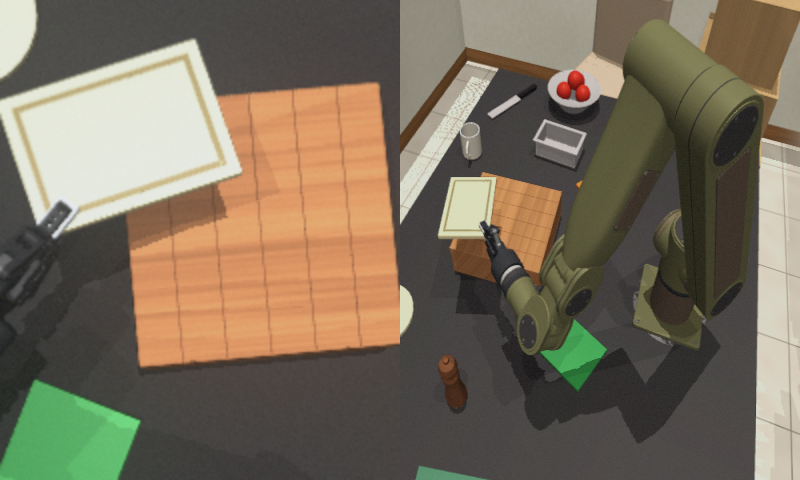

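```bash
python3 - <<'E'
from fit import *
s=snap('top');P=cloud(s).reshape(480,640,3)
m=((P[...,2]>.22)&(P[...,2]<.31)&(s['img'].min(2)>110));m[:, :200]=0;m[:,400:]=0
m=cv2.morphologyEx(m.astype(np.uint8),cv2.MORPH_OPEN,np.ones((3,3),np.uint8))
n,l,stt,_=cv2.connectedComponentsWithStats(m);k=1+np.argmax(stt[1:,4])
X=P[l==k];r=cv2.minAreaRect((X[:,:2]*1000).astype(np.float32));print(r,len(X),cv2.boxPoints(r).round().tolist())
q=np.array(bot.observe()['joint_pos'])
for pos,yaw,t in (((.56,.146,.2),-39,3),((.56,.146,.12),-39,3),((.53,.173,.12),-36,3),((.50,.2,.12),-32,3),((.47,.22,.13),-29,3),((.47,.22,.25),-29,3)):
    q,c=ik6(np.array(pos),frame(yaw,t,-1),q);print(pos,round(c,5),q.round(2),round(np.degrees(q[1]-q[2]+q[3])))
to([.56,.146,.122],frame(-39,3,-1).T)
E
```

```text
((623.8323974609375, 115.1568832397461), (140.0974578857422, 200.2672119140625), 18.32862091064453) 7340 [[526.0, 188.0], [589.0, -2.0], [722.0, 42.0], [659.0, 232.0]]
(0.56, 0.146, 0.2) 0.0 [ 0.84  0.59 -0.96 -0.75 -1.5  -0.76] 46
(0.56, 0.146, 0.12) 0.0 [ 0.84  0.8  -0.99 -0.98 -1.5  -0.76] 46
(0.53, 0.173, 0.12) 0.0 [ 0.93  0.73 -0.9  -0.35 -1.52 -0.29] 73
(0.5, 0.2, 0.12) 0.0 [ 1.02  0.73 -0.83  0.1  -1.52  0.08] 95
(0.47, 0.22, 0.13) 0.0 [ 1.1   0.77 -0.71  0.7  -1.51  0.62] 125
(0.47, 0.22, 0.25) 0.0 [ 1.1   0.55 -0.66  0.99 -1.51  0.62] 125
shift [ 12.4 143.6  15.5] turn [-0.002 -0.001 -0.008]
```

```bash

python3 -m pendant '[[12,10,9,0,0,0,0],[12,40,10,0,0,0,0],[12,70,12,0,0,0,0],[12,95,13,0,0,0,0],[12,115,14,0,0,0,0],[12,128,15,0,0,0,0],[12,138,15,0,0,0,0],[12,140,15,0,0,0,0]]'
python3 - <<'E'
from fit import *
st()
to([.56,.146,.118],frame(-39,3,-1).T)
E
```

```text
clock: 17.4
tool_pos: [0.5605, 0.1469, 0.1258]
eef_rot: [-0.309, 0.655, -0.621, 0.299]
ft_force: [-0.0, -0.8, -3.3]
grip_width: 0.0108
grip_force: 107.8
t17.40 q[ 0.841  0.789 -0.987 -0.983 -1.502 -0.771] p[0.5605 0.1469 0.1258] F[-0.  -0.8 -3.3] w0.011 gf107.8
  x[-0.63  -0.776 -0.008] y[-0.033  0.037 -0.999] z[ 0.776 -0.629 -0.049]
shift [1.1 7.8 0.6] turn [-0.003 -0.001 -0.008]
```

Down to contact in small steps, watching the force.

```bash

python3 -m pendant '[[1,2,0,0,0,0,0],[1,4,0,0,0,0,0],[1,5,0,0,0,0,0],[1,6,0,0,0,0,0],[1,6,0,0,0,0,0],[1,6,0,0,0,0,0],[1,6,0,0,0,0,0],[1,6,0,0,0,0,0]]'
```

```text
clock: 18.2
tool_pos: [0.5595, 0.1462, 0.1211]
eef_rot: [-0.308, 0.655, -0.621, 0.299]
ft_force: [0.1, 0.4, -3.6]
grip_width: 0.0107
grip_force: 107.8
```

```bash

python3 -m pendant '[[0,1,0,0,0,0,0],[0,2,0,0,0,0,0],[0,3,0,0,0,0,0],[0,4,0,0,0,0,0],[0,5,0,0,0,0,0],[0,6,0,0,0,0,0],[0,6,0,0,0,0,0],[0,6,0,0,0,0,0]]' 60
```

```text
clock: 19.0
tool_pos: [0.5592, 0.1463, 0.1158]
eef_rot: [-0.307, 0.655, -0.622, 0.3]
ft_force: [-1.8, 2.4, 4.5]
grip_width: 0.0107
grip_force: 108.8
```

```bash

python3 -m pendant '[[0,0,0,0,0,0,15],[0,0,0,0,0,0,30],[0,0,0,0,0,0,60],[0,0,0,0,0,0,100],[0,0,0,0,0,0,100],[0,0,0,0,0,0,100],[0,0,0,0,0,0,100],[0,0,0,0,0,0,100]]' 30
python3 - <<'E'
from fit import *
st()
s=snap('top','top6.png')
w=snap('wrist')
cv2.imwrite('pics/c6.png',np.hstack([cv2.resize(s['img'][60:300,200:400,::-1],(400,480)),cv2.resize(w['img'][:,:,::-1],(400,480))]))
to([.50,.2,.112],frame(-32,3,-1).T)
E
```

```text
clock: 19.8
tool_pos: [0.5593, 0.1464, 0.1151]
eef_rot: [-0.308, 0.655, -0.621, 0.299]
ft_force: [-0.0, 0.2, 0.7]
grip_width: 0.0856
grip_force: 0.0
t19.80 q[ 0.842  0.815 -0.988 -1.001 -1.503 -0.76 ] p[0.5593 0.1464 0.1151] F[-0.   0.2  0.7] w0.086 gf0.0
  x[-0.63  -0.776 -0.009] y[-0.032  0.038 -0.999] z[ 0.776 -0.629 -0.049]
shift [ -4.2   7.  -79.6] turn [-0.004 -0.123 -0.015]
```

View pics/c6.png

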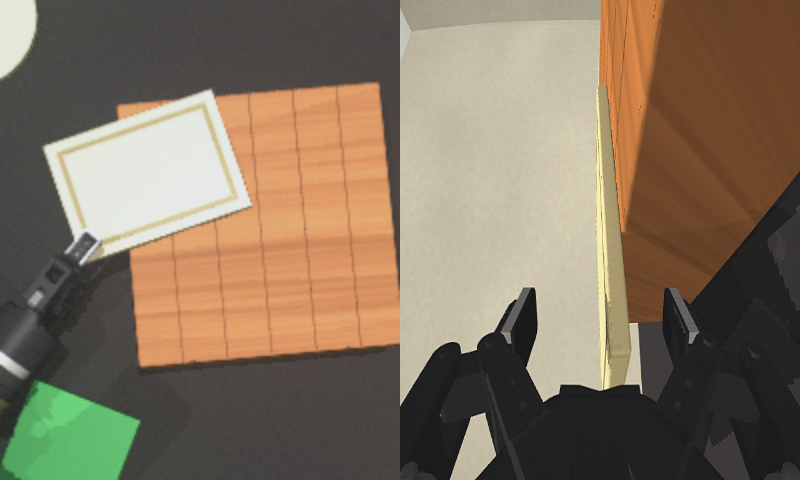

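The board lies on the block with its groove up (left half, at about (150,170)), and the pads stand clear on both sides of its edge. I back out.

```bash

python3 -m pendant '[[0,1,-12,0,-0.018,0,100],[-1,2,-24,0,-0.036,0,100],[-1,3,-36,0,-0.054,0,100],[-2,4,-48,0,-0.072,0,100],[-3,5,-60,0,-0.09,0,100],[-4,6,-72,0,-0.108,0,100],[-4,6,-80,0,-0.123,0,100],[-4,6,-80,0,-0.123,0,100]]'
python3 - <<'E'
from fit import *
st()
s=snap('top');P=cloud(s).reshape(480,640,3)
m=((P[...,2]>.1035)&(P[...,2]<.125)&(s['img'].min(2)>130));m[:, :200]=0;m[:,400:]=0
m=cv2.morphologyEx(m.astype(np.uint8),cv2.MORPH_OPEN,np.ones((3,3),np.uint8))
n,l,stt,_=cv2.connectedComponentsWithStats(m);k=1+np.argmax(stt[1:,4])
X=P[l==k];r=cv2.minAreaRect((X[:,:2]*1000).astype(np.float32));print(r,len(X),cv2.boxPoints(r).round().tolist())
c=X.mean(0);v=np.linalg.svd(X-c,full_matrices=False)[2][2];print('tilt',np.degrees(np.arccos(abs(v[2]))),'z',c[2])
d=np.array(r[0])/1000-[.5696,-.0231];t=np.radians(4.3);print('block frame',d@np.array([[np.cos(t),-np.sin(t)],[np.sin(t),np.cos(t)]]))
E
```

```text
clock: 20.7
tool_pos: [0.4994, 0.2011, 0.113]
eef_rot: [-0.347, 0.635, -0.601, 0.339]
ft_force: [0.7, 0.8, -0.1]
grip_width: 0.0857
grip_force: 0.0
t20.70 q[ 1.019  0.749 -0.816  0.124 -1.523  0.132] p[0.4994 0.2011 0.113 ] F[ 0.7  0.8 -0.1] w0.086 gf0.0
  x[-0.529 -0.848 -0.014] y[-0.033  0.037 -0.999] z[ 0.848 -0.528 -0.047]
((622.4554443359375, 102.6012191772461), (140.30030822753906, 200.1678466796875), 18.27837562561035) 5501 [[524.0, 176.0], [587.0, -14.0], [720.0, 30.0], [658.0, 220.0]]
tilt 0.016730223623037683 z 0.11045764669657676
block frame [0.06213158 0.12138435]
```

The board is level, at lying height, with its centre at (62, 121) mm in the block frame, and the hand is clear of it. I hand in.

```bash
python3 -c "
from rig import bot
print(bot.hand_in())"
```

```text
the job is handed in; nothing more can be done
None
```

I handed the job in at about 21 s of the 58 s allowed: the board lies flat on the block, grooved face up, with its centre about 29 mm inside the block's left side; I never touched the container or the mill, and the hand-in gave no verdict.

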